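# Index, pin and load the angled drilling fixture

## Robot

A 6-joint arm with a two-finger parallel gripper is mounted at the origin on a cart in front of the work surface, level with it; the furniture and walls round the work are solid. World frame = base frame: x ahead of the robot, y to its left, z up, the work surface at z = 0. Lengths are in m, angles in rad, forces in N, time in s.
With the tool pointing down it reaches from about 0.25 to 0.775 m from the base axis. Payload 4 kg.
Tool frame: the origin (TCP) lies on the centre line of the jaws, within the pads' length; the fingertips stand robot.tips_ahead ahead of it and the grasp point (between the pads) lies 8 mm behind it (robot.tips_ahead is the distance from the TCP to the fingertips, in m); z points along the fingers, y is the line along which they close (so a half turn about z gives the same grasp; the last joint's range is limited). The gripper opens to 94 mm and grips with 3 to 60 N. Pads are 16 mm wide; open, the fingers measure 119 mm over their backs; the gripper's body (75 mm by 177 mm) begins 78 mm behind the grasp point.
Start: joints at [-1.281, 0.087, 1.371, -0, 1.684, -0.103], TCP at [0.211, -0.508, 0.217] pointing down, gripper open.
Joint ranges: [-3.1, 3.1], [-0.76, 2.03], [0.27, 2.55], [-1.08, 4.22], [0.17, 2.65], [-2.57, 2.57]. Speed limits (rad/s): [2.79, 2.79, 3.14, 3.14, 3.14, 3.14].

## Interface

Orientations are given as [roll, pitch, yaw] about the fixed x, y, z axes, in that order (R = Rz(yaw) Ry(pitch) Rx(roll)).
In Python, from bench import robot, snapshot, close_job, spotter gives the robot as it stands. The module is installed in compiled form; this text tells all that it offers.
- The arm moves only by the tool servo_tool, never from a script. Its argument "commands" is one flat list of numbers, 7 for each row, row after row: the shift along the tool's x, y, z in m, then the turn, a rotation vector about the tool's x, y, z in degrees, then the finger opening in m, from 0 to 0.094. In form: [x, y, z, ax, ay, az, grip, x, y, z, ax, ay, az, grip, ...]. A call has 1 to 10 rows; each row is the pose to reach, as a shift and turn from the pose commanded when the call began, along the tool's axes at that moment; what a row does not reach only later rows make up. A row lasts 1/8 s, in which the tool goes at most 62.5 mm and 10.7 degrees, less where a joint would pass 70% of its speed; a pose out of reach is approached as far as the arm can. A call with a gripper value outside its range is refused whole. The fingers move at their own pace and stop on an object; the grip force is fixed at half the most. Time passes only in rows, so rows that repeat a pose let the fingers close. It gives the time, the measured TCP pose, the force, the opening and the grip force at its end, in the units of the state.
- robot.get_obs(): the state, without advancing time (a new reading comes with each control period).
- snapshot(name): name is "scene" or "top" or "wrist"; returns a dict with "img" (420x560x3 uint8, blue, green, red), "camera_matrix" (3x3 intrinsics, pixels), "k1" (the pictures are not rectified: a ray, as slopes to the right and down, at radius r is drawn at 1 + k1 r^2 times it, then the intrinsics apply), "extrinsics" (4x4, takes a point from camera to world coordinates); the wrist camera has in their place "hand_eye" (4x4, takes a point from camera to tool coordinates, whose origin is the TCP and whose axes are the flange's). Camera axes: x right, y down, z forward; pixel columns grow to the right and rows downward; lengths in m; the calibration is good to about 2 mm. A picture is of the moment at which its call begins: read the wrist's pose just before it. There is no depth.
- close_job(): hands the job in; it is judged then, once.
Trained networks look in a picture, given as the dict that the camera call returned (one of the last four; its "shot" number tells which), for a name from the list of things; names that differ only in an ending like _2 or _b are one class to them, and where a whole thing is asked for, a point or a joint stands for the part that bears it (a point fixed in the world has none). Each returns a list of dicts, best first, with "conf" (0 to 1); they miss things now and then, are a little off and sometimes report something else, mostly with a low value. They report only what shows in the picture. A call takes as long as a camera call. They do not tell look-alikes from the thing itself.
- spotter.trace(name, picture): "region" (420x560 bool, what is visible of it) and "box" ([left, top, width, height] in pixels, round what is visible of it).
The state is a dict: "time": time; "joint_positions": joint angles; "qvel": joint speeds; "joint_torque": joint torques, N m; "tool_pos": TCP position; "ee_rot": TCP orientation; "wrist_force": force on the tool from outside, world axes, zero at the start; "wrist_torque": the same for the moment, N m; "width": finger opening in m; "finger_force": force on a finger pad.
Only numpy, scipy, OpenCV 4.12 (cv2) and the standard library are available. Lean on these libraries where they do the work, as an engineer would, in place of code of your own. Each camera call takes 0.05 s, during which the arm holds its last target. There are 200 camera calls.

## Task

Set up the angled drilling fixture for the next part. Turn the index plate until its pointer stands at the 90-degree mark of the scale (the long mark with three punch dots), then take the slender locating pin from the rack and push it fully home through the eye of the plate's lug into the hole beneath, and after that slip the steel ring blank over the arbor so that it sits flat on the plate. Leave the stout pin in the rack and do not push the other tools about.

Things in the scene. Friction and masses are not known exactly. Their poses are not given: they have to be found in the camera images.
- index_plate (a joint): angle of the index plate on the scale, rad: 0 at the zero mark (long, no dots), growing clockwise seen from above; the 90-degree mark is 1.571. A round grey metal plate, 92 mm across, 12 mm thick, stiff to turn (0.06 N m), no stops, on the tilted face of the angle base; a lug with an eye and a small pointer sticks out of its rim
- arbor_foot (a point): centre of the plate's upper surface, on its axis; z is the axis, up and towards the robot, 30 degrees from vertical; x points to the eye; turns with the plate. Here stands the steel arbor: 36 mm high, 40 mm diameter, with two flats 24 mm apart, normals along y, over its full height; its top 7 mm taper. Grip it across the flats to turn the plate
- lug_eye (a point): centre of the upper mouth of the eye in the plate's lug: 14 mm hole through 12 mm, 64 mm from the plate's axis; axes as arbor_foot; turns with the plate
- hole_90 (a point): upper mouth of the fixed hole at the 90-degree mark, in the face: 14 mm wide, 12 mm deep, open below, 12 mm under the plate's top; z is its axis, out of the face; x uphill. Five such holes, 64 mm from the axis, at 0 (left), 30, 60 (straight uphill), 90, 120 degrees (right). Scale outside them: short marks every 10 degrees, long ones every 30 with 0, 1, 2, 3, 4 punch dots
- angle_base: the fixture's grey base, 186 x 214 mm on the table, does not move; origin on the table under the face's centre, x uphill, away from the robot. It carries a steel face, 190 mm square, tilted 30 degrees with its lower edge towards the robot, upper side 74 mm above the table in the middle, highest edge 122 mm. The plate turns on it
- index_pin: the slender pin, upright, hanging by its collar in an outer hole of the rack: steel shank 12 mm wide, 60 mm long, the last 12 mm tapering to 5 mm; collar 26 mm wide, 4 mm thick; black round handle 17 mm wide, 34 mm long above it. Origin at the shank's tip, z towards the handle (top at 98 mm). About 90 g
- stout_pin: the stout pin in the rack's other outer hole: the same but with an 18 mm shank and a 24 mm handle; not needed here. Origin at its tip, z towards the handle
- pin_rack: dark sheet-metal rack, 50 x 134 mm, top 80 mm above the table, with three 21 mm holes in a row along its y, 42 mm apart; the middle one is empty; does not move. Origin on the table under its centre
- ring_blank: turned steel ring blank lying flat on the table: 62 mm outer diameter, bore about 46 mm, 28 mm high, 0.21 kg. Origin at the centre of its underside, z along its axis
- screwdriver: screwdriver lying on the table, 214 mm long; bystander
- hex_key: black L-shaped hex key lying on the table, 133 mm long; bystander
- caliper: caliper lying on the table, 215 mm long; bystander
Things that resemble listed ones, but are neither listed nor needed, are in the scene too. What is shaped like the ring_blank but orange or red is not meant.

How it is judged:
By the outcome, as a careful person would: the job done as asked, in the order asked, and still so for the second after the job is handed in, with the robot touching nothing.
It also fails if it takes over 72 s, if anything falls off the work surface, if the arm or the gripper's body presses on something with over 40 N, if the wrist force passes 120 N, or if a joint passes its speed limit or range.

## Working session

There is one attempt and no reset: what is moved stays moved. The work goes in short steps, Python scripts to look and compute and a tool call to move; the robot and the scene stay as the last step left them, time stands still between calls to the robot, and variables do not carry over. Pictures are saved under pics/ and viewed, at most 10 in all, crops included, and the job is handed in when it is done.

Besides the shell and the picture viewer there is one more tool, called after "Call:" as a command line: name --argument value ..., lists and objects as JSON in quotes. servo_tool: Moves the arm, as the interface text tells. Its arguments: {"type":"object","properties":{"commands":{"type":"array","items":{"type":"number"}}},"required":["commands"]}

```bash
mkdir -p pics; cat > h.py <<'E'
import numpy as np, cv2
from scipy.spatial.transform import Rotation as R
from bench import robot, snapshot, spotter
def T_tool(o=None):
    o=o or robot.get_obs(); T=np.eye(4); T[:3,:3]=R.from_euler('xyz',o['ee_rot']).as_matrix() if np.size(o['ee_rot'])==3 else np.array(o['ee_rot']).reshape(3,3); T[:3,3]=o['tool_pos']; return T
def snap(name):
    T=T_tool(); p=snapshot(name); p['T']=T@p['hand_eye'] if 'hand_eye' in p else p['extrinsics']; return p
def ray(p,uv):
    K=p['camera_matrix']; d=np.array([(uv[0]-K[0,2])/K[0,0],(uv[1]-K[1,2])/K[1,1]]); s=d.copy()
    for _ in range(20): s=d/(1+p['k1']*(s@s))
    v=p['T'][:3,:3]@np.r_[s,1]; return p['T'][:3,3],v/np.linalg.norm(v)
def proj(p,X):
    X=np.atleast_2d(X); c=(X-p['T'][:3,3])@p['T'][:3,:3]; s=c[:,:2]/c[:,2:]; s=s*(1+p['k1']*(s**2).sum(1,keepdims=True)); K=p['camera_matrix']
    return s@np.diag([K[0,0],K[1,1]])+[K[0,2],K[1,2]]
def onz(p,uv,z):
    o,v=ray(p,uv); return o+v*(z-o[2])/v[2]
def tri(obs):
    A=np.zeros((3,3));b=np.zeros(3)
    for p,uv in obs:
        o,v=ray(p,uv); M=np.eye(3)-np.outer(v,v); A+=M;b+=M@o
    return np.linalg.solve(A,b)
E
cat > a.py <<'E'
from h import *
o=robot.get_obs(); print(o, robot.tips_ahead)
for n in ['scene','top']:
    p=snap(n); cv2.imwrite(f'pics/{n}0.png',p['img']); print(n,p['T'].round(3).tolist(),p['camera_matrix'].tolist(),p['k1'])
    for k in ['index_plate','arbor_foot','lug_eye','angle_base','index_pin','stout_pin','pin_rack','ring_blank']:
        print(k,[(round(d['conf'],2),np.round(d['box']).tolist(),np.argwhere(d['region']).mean(0)[::-1].round(1).tolist()) for d in spotter.trace(k,p)])
E
python3 a.py
```

```text
{'time': 0.0, 'joint_positions': array([-1.28111042e+00,  8.79794216e-02,  1.37225274e+00, -1.02116954e-05,
        1.68361282e+00, -1.03105864e-01]), 'qvel': array([-0.00069252,  0.00011069, -0.00041231, -0.0018042 , -0.00175046,
        0.00199086]), 'joint_torque': array([-1.38674986e-03, -3.40185070e+01, -3.02429223e+01,  7.17113237e-02,
        3.29394685e-02, -1.72492555e-04]), 'tool_pos': array([ 0.21035998, -0.50760675,  0.21529159]), 'ee_rot': array([-3.13935124e+00, -2.21722073e-04,  3.92790384e-01]), 'wrist_force': array([ 0.65118341, -0.13435345,  0.97741496]), 'wrist_torque': array([ 0.03324497,  0.01109855, -0.0252899 ]), 'finger_force': 0.0, 'width': 0.09374461287008276} 0.011
scene [[-0.677, -0.3, 0.672, -0.493], [-0.736, 0.286, -0.614, 0.872], [-0.008, -0.91, -0.414, 0.689], [0.0, 0.0, 0.0, 1.0]] [[502.97805970508057, 0.0, 273.277259371795], [0.0, 502.97805970508057, 207.85812241782406], [0.0, 0.0, 1.0]] -0.11040027911349763
index_plate [(0.93, [226.0, 189.0, 36.0, 30.0], [243.4, 202.5])]
arbor_foot [(0.72, [223.0, 186.0, 37.0, 30.0], [243.6, 202.6]), (0.7, [200.0, 1
[... 780 characters left out ...]
]
arbor_foot [(0.56, [254.0, 159.0, 28.0, 40.0], [265.9, 178.9])]
lug_eye [(0.61, [404.0, 153.0, 52.0, 65.0], [428.9, 193.1]), (0.55, [250.0, 154.0, 34.0, 44.0], [266.1, 179.2])]
angle_base [(0.78, [227.0, 140.0, 86.0, 78.0], [266.8, 179.8])]
index_pin [(0.64, [145.0, 206.0, 10.0, 9.0], [149.2, 206.8])]
stout_pin [(0.59, [172.0, 210.0, 10.0, 10.0], [177.7, 215.1]), (0.37, [144.0, 208.0, 14.0, 5.0], [149.1, 206.6])]
pin_rack [(0.83, [142.0, 200.0, 53.0, 28.0], [167.7, 212.8]), (0.34, [227.0, 142.0, 81.0, 76.0], [266.5, 178.4])]
ring_blank [(0.62, [372.0, 230.0, 24.0, 22.0], [384.2, 238.9]), (0.61, [350.0, 190.0, 27.0, 27.0], [359.8, 202.4]), (0.51, [252.0, 158.0, 34.0, 40.0], [266.0, 178.8])]
```

```bash
python3 - <<'E'
import cv2
i=cv2.imread('pics/top0.png')[110:270,120:470]; cv2.imwrite('pics/topc.png',cv2.resize(i,None,fx=2.28,fy=2.28,interpolation=2))
from h import *
p=snap('top')
for uv,z in [((149,206),.12),((177.7,215),.12),((167.7,212.8),.08),((384,240),.014),((360,203),.014),((266,179),.09),((267,180),.05)]: print(uv,onz(p,uv,z).round(3))
E
```

```text
(149, 206) [0.502 0.317 0.12 ]
(177.7, 215) [0.478 0.243 0.12 ]
(167.7, 212.8) [0.487 0.277 0.08 ]
(384, 240) [ 0.414 -0.316  0.014]
(360, 203) [ 0.519 -0.251  0.014]
(266, 179) [0.576 0.013 0.09 ]
(267, 180) [0.58  0.011 0.05 ]
```

View pics/topc.png

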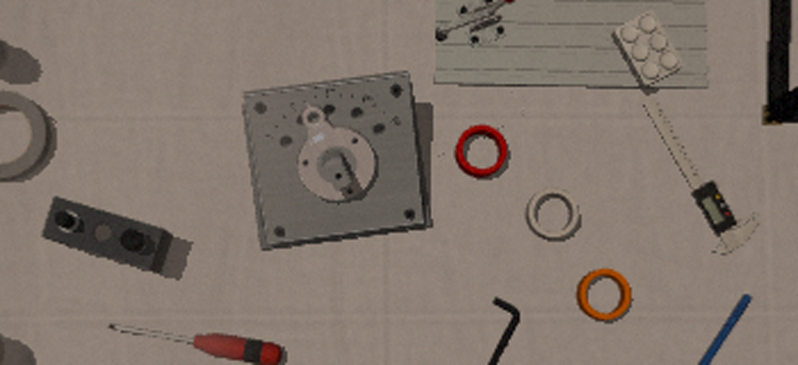

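The steel (grey) ring is at crop (552,214). The look-alikes are red at (481,151) and orange at (604,295). The lug eye is at (312,115), around the 30° hole. The rack's left pin at (68,220) looks slender, and the one at (135,240) looks stout.

View pics/scene0.png

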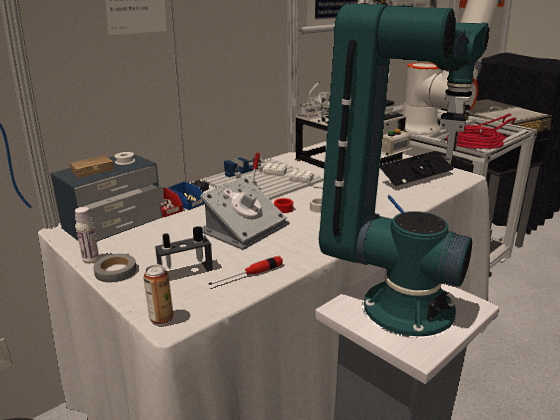

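```bash
cat >> h.py <<'E'
def frame(z,ydir,pos):
    z=np.array(z,float);z/=np.linalg.norm(z);y=np.array(ydir,float);y-=z*(y@z);y/=np.linalg.norm(y)
    T=np.eye(4);T[:3,:3]=np.c_[np.cross(y,z),y,z];T[:3,3]=pos;return T
def cmd(T,T0=None,flip=True):
    "shift+rotvec(deg) from current pose; picks the closer half-turn"
    T0=T_tool() if T0 is None else T0; best=None
    for s in ([1,-1] if flip else [1]):
        Q=T[:3,:3]@np.diag([s,s,1]); D=T0[:3,:3].T@Q; rv=np.degrees(R.from_matrix(D).as_rotvec())
        if best is None or np.linalg.norm(rv)<np.linalg.norm(best): best=rv
    return np.r_[(T0[:3,:3].T@(T[:3,3]-T0[:3,3])).round(4),best.round(2)]
E
python3 - <<'E'
from h import *
p=snap('top')
print(snapshot('wrist')['hand_eye'].round(3).tolist())
# fixture yaw from face's corners (full px): crop/2.28+offset
c=np.array([[245,93],[408,72],[430,226],[262,248]])/2.28+[120,110]
w=[onz(p,c[0],.122),onz(p,c[1],.122),onz(p,c[2],.03),onz(p,c[3],.03)]; print(np.round(w,3))
E
```

```text
[[0.0, -0.96, -0.279, 0.082], [1.0, 0.0, 0.0, 0.001], [-0.0, -0.279, 0.96, -0.17], [0.0, 0.0, 0.0, 1.0]]
[[ 0.647  0.114  0.122]
 [ 0.671 -0.075  0.122]
 [ 0.5   -0.104  0.03 ]
 [ 0.474  0.101  0.03 ]]
```

The scene shows nothing overhead. The slender pin is at (166,245), the stout pin at (199,235), and the steel ring at (316,204). Next I'll move the wrist camera over the fixture, tilted along its axis.

```bash
python3 - <<'E'
from h import *
a=np.radians(7);u=np.array([np.cos(a),np.sin(a),0]);n=np.r_[-.5*u[:2],.866]
l=np.cross([0,0,1],u)
T=frame(-n,-l,np.array([.575,.012,.085])+.15*n); print(T.round(3)); print(cmd(T,flip=False))
E
```

```text
[[ 0.86   0.122  0.496  0.501]
 [ 0.106 -0.993  0.061  0.003]
 [ 0.5    0.    -0.866  0.215]
 [ 0.     0.     0.     1.   ]]
[ 4.635e-01 -3.610e-01  1.600e-03 -4.060e+00  2.982e+01  1.515e+01]
```

Call:
servo_tool --commands '[0.463,-0.361,0,-4,30,15,0.094,0.463,-0.361,0,-4,30,15,0.094,0.463,-0.361,0,-4,30,15,0.094,0.463,-0.361,0,-4,30,15,0.094,0.463,-0.361,0,-4,30,15,0.094,0.463,-0.361,0,-4,30,15,0.094,0.463,-0.361,0,-4,30,15,0.094,0.463,-0.361,0,-4,30,15,0.094,0.463,-0.361,0,-4,30,15,0.094,0.463,-0.361,0,-4,30,15,0.094]'

```text
time: 2.3
tool_pos: [0.5005, 0.0066, 0.2168]
ee_rot: [-3.141, -0.527, 0.131]
wrist_force: [-0.1, 0.2, 0.8]
width: 0.094
finger_force: 0.0
```

```bash
python3 - <<'E'
from h import *
p=snap('wrist'); cv2.imwrite('pics/w1.png',p['img']); np.save('w1T.npy',p['T']); print(p['camera_matrix'].tolist(),p['k1'],p['T'].round(3).tolist())
for k in ['index_plate','lug_eye','arbor_foot']:
    print(k,[(round(d['conf'],2),np.round(d['box']).tolist(),np.argwhere(d['region']).mean(0)[::-1].round(1).tolist()) for d in spotter.trace(k,p)])
E
```

```text
[[309.79095175722324, 0.0, 279.06952972795654], [0.0, 309.79095175722324, 215.0617046552752], [0.0, 0.0, 1.0]] 0.005901170916307085 [[0.131, -0.962, 0.24, 0.487], [-0.991, -0.127, 0.032, 0.004], [-0.001, -0.242, -0.97, 0.405], [0.0, 0.0, 0.0, 1.0]]
index_plate [(0.63, [245.0, 139.0, 84.0, 112.0], [283.9, 202.5])]
lug_eye [(0.75, [241.0, 139.0, 87.0, 112.0], [284.0, 203.1])]
arbor_foot [(0.81, [243.0, 136.0, 87.0, 116.0], [283.8, 202.5])]
```

View pics/w1.png

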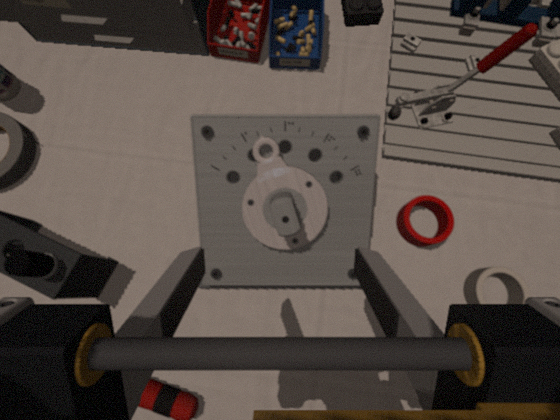

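The wrist view shows the face's corners at about (192,116), (380,116), (371,288) and (200,289). The eye is at (265,152). The holes are at (233,177) for 0°, (284,148) for 60°, (315,155) for 90° and (337,177) for 120°. I'll enlarge a crop to refine these.

```bash
python3 - <<'E'
from h import *
i=cv2.imread('pics/w1.png')[105:295,185:385]; cv2.imwrite('pics/w1c.png',cv2.resize(i,None,fx=3.1,fy=3.1,interpolation=2))
g=cv2.cvtColor(cv2.imread('pics/w1.png'),6).astype(float)
for c in [(233,177),(284,148),(315,155),(337,177),(265,152)]:
    y,x=np.mgrid[c[1]-9:c[1]+10,c[0]-9:c[0]+10]; w=g[c[1]-9:c[1]+10,c[0]-9:c[0]+10]; m=np.clip(np.percentile(w,50)-10-w,0,40)*(((x-c[0])**2+(y-c[1])**2)<70)
    print(c,(x*m).sum()/m.sum(),(y*m).sum()/m.sum(),w.min(),np.median(w))
E
```

```text
(233, 177) 232.54190499875654 176.49838348669485 25.0 87.0
(284, 148) 284.38319937775475 146.46149857402125 27.0 78.0
(315, 155) 314.53435804701627 154.52192585895116 23.0 83.0
(337, 177) 335.71241115363586 176.3515582285402 25.0 83.0
(265, 152) 264.65303738317755 149.36594626168224 44.0 100.0
```

View pics/w1c.png

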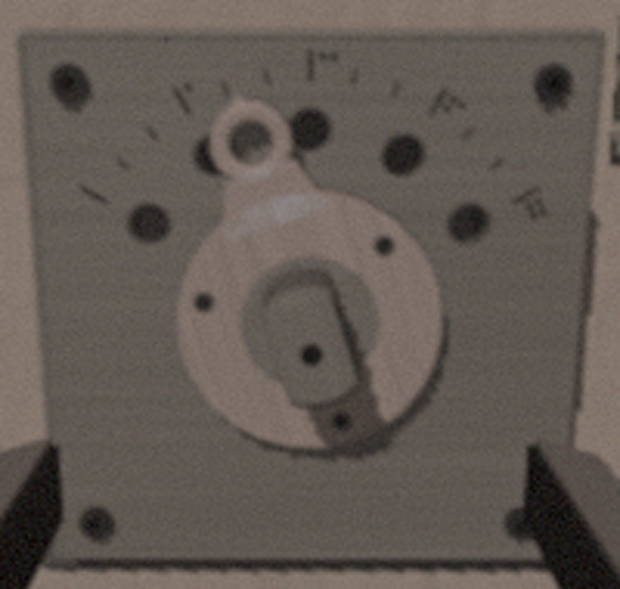

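The eye mouth is at about (265.6,150). The 90° mark (three dots) sits above the hole at (314.8,154.5), so holes and scale agree. Next I'll fit the fixture pose.

```bash
cat > fit.py <<'E'
from h import *
from scipy.optimize import least_squares
p=snap('wrist'); p['T']=np.load('w1T.npy'); t=snap('top')
def axes(yaw):
    u=np.array([np.cos(yaw),np.sin(yaw),0]); n=np.r_[-.5*u[:2],np.sqrt(.75)]; l=np.cross([0,0,1],u); return np.cross(l,n),l,n  # uphill, left, normal
def d(th,U,L): return np.cos(th)*L+np.sin(th)*U   # scale angle -> direction (0 left, 60 ... uphill handled by +30)
def scale(deg,U,L): return d(np.radians(deg+30),U,L)
wc=[(191.2,116.4),(380,115.8),(370.3,286.1),(201,286)]; hs=[(0,232.9,176.4),(60,285.2,146.5),(90,314.8,154.5),(120,335.8,176.4)]
tc=np.array([[245,93],[408,72],[430,226],[262,248]])/2.28+[120,110]-.3
def res(q,full=False):
    U,L,n=axes(q[3]); O=q[:3]; C=O+q[4]*U+q[5]*L
    cor=[O+.095*(a*U+b*L) for a,b in [(1,1),(1,-1),(-1,-1),(-1,1)]]
    r=[proj(p,cor)-wc, proj(p,[C+.064*scale(h[0],U,L) for h in hs])-[h[1:] for h in hs], proj(p,C+.012*n+.064*scale(q[6],U,L))-[265.6,150.], .5*(proj(t,cor)-tc)]
    return r if full else np.r_[np.concatenate(r).ravel(),[(q[4])*500,q[5]*500, (q[2]-.074)*500]]
s=least_squares(res,[.57,.012,.074,.12,0,0,40],x_scale=[.1,.1,.1,.1,.1,.1,30]); q=s.x
if __name__=='__main__':
    print(q.round(4)); [print(r.round(1).tolist()) for r in res(q,1)]; np.save('q.npy',q)
    U,L,n=axes(q[3]); print('foot',(q[:3]+q[4]*U+q[5]*L+.012*n).round(4))
E
python3 fit.py
```

```text
[5.77000e-01 9.40000e-03 7.93000e-02 1.34200e-01 1.70000e-03 1.10000e-03
 4.25753e+01]
[[-0.1, 0.0], [0.4, 0.1], [-4.1, -0.2], [3.3, 0.4]]
[[-0.7, 0.7], [-0.6, -0.4], [0.6, -0.1], [1.0, 0.4]]
[[-0.0, -0.1]]
[[-0.1, 0.1], [-0.1, -0.1], [-1.4, -1.3], [1.6, -1.4]]
foot [0.5723 0.0099 0.0906]
```

```bash
sed -i 's/(370.3,286.1),(201,286)/(367.4,286.1),(203.6,286)/; s/\.5\*(proj(t,cor)-tc)\]/.5*(proj(t,cor)-tc)[:2]]/' fit.py; python3 fit.py; python3 - <<'E'
from fit import *
U,L,n=axes(q[3]); foot=q[:3]+q[4]*U+q[5]*L+.012*n
dd=scale(q[6],U,L)
# y closes along normal to lug; tool x along lug
for h in (.07,.022):
    T=frame(-n,np.cross(-n,dd),foot+h*n); print(h,cmd(T,flip=False), T[:3,3].round(4))
E
```

```text
[5.77700e-01 9.50000e-03 7.78000e-02 1.34100e-01 1.70000e-03 1.00000e-03
 4.24717e+01]
[[0.4, 0.3], [-0.2, 0.3], [-1.6, -0.8], [1.0, -0.2]]
[[-0.4, 0.6], [-0.6, -0.4], [0.5, -0.0], [0.8, 0.3]]
[[-0.0, -0.0]]
[[-0.0, 0.1], [-0.1, -0.1]]
foot [0.573 0.01  0.089]
0.07 [-3.000e-04  7.000e-04  7.730e-02  3.400e-01 -1.400e-01 -1.812e+01] [0.5383 0.0053 0.1497]
0.022 [-4.000e-04  5.000e-04  1.253e-01  3.400e-01 -1.400e-01 -1.812e+01] [0.5621 0.0085 0.1081]
```

Call:
servo_tool --commands '[0,0,0.06,0,0,-18,0.094,0,0,0.06,0,0,-18,0.094,0,0,0.06,0,0,-18,0.094,0,0,0.06,0,0,-18,0.094]'

```text
time: 3.3
tool_pos: [0.5304, 0.0058, 0.1658]
ee_rot: [2.964, -0.501, 0.482]
wrist_force: [0.2, -0.3, -0.7]
width: 0.0941
finger_force: 0.0
```

```bash
python3 - <<'E'
from h import *
p=snap('wrist'); cv2.imwrite('pics/w2.png',p['img']); np.save('w2T.npy',p['T']); o=robot.get_obs(); print(o['tool_pos'],o['ee_rot'],o['qvel'].round(3))
from fit import *
U,L,n=axes(q[3]); C=q[:3]+q[4]*U+q[5]*L
P=dict(p); P['T']=np.load('w2T.npy')
print(proj(P,[C+.012*n+.064*scale(q[6],U,L)]+[C+.064*scale(a,U,L) for a in (0,60,90,120)]).round(1).tolist())
i=p['img'][60:310,130:430]; cv2.imwrite('pics/w2c.png',cv2.resize(i,None,fx=2.4,fy=2.4,interpolation=2))
E
```

```text
[0.53042731 0.00586031 0.16593505] [ 2.96361774 -0.50069419  0.48253773] [ 0.003 -0.002  0.    -0.001 -0.001 -0.007]
[[278.5, 151.8], [228.7, 170.5], [301.0, 154.1], [332.6, 174.8], [348.1, 207.3]]
```

View pics/w2c.png

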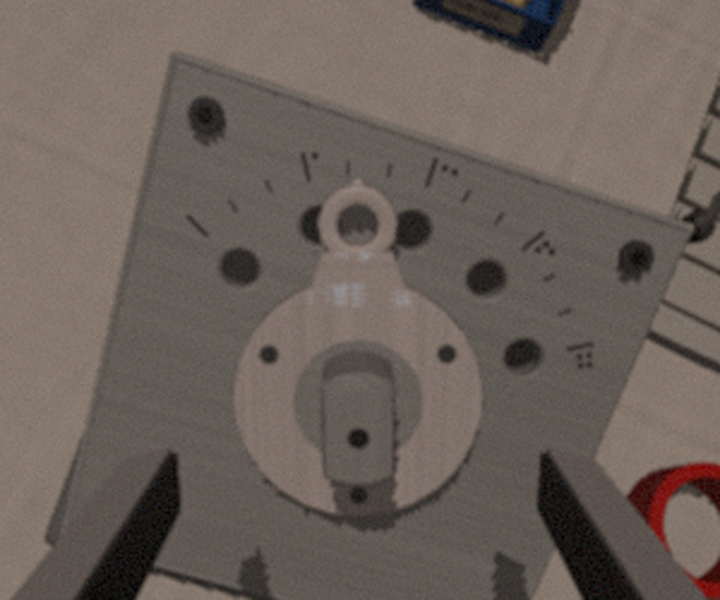

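The predictions match within 1 px: eye at crop (358,219), 90° hole at (486,277). The arbor is centred between the fingers. I'll refit with both views and go down to grip.

```bash
python3 - <<'E'
s=open('fit.py').read()
s=s.replace("t=snap('top')","t=snap('top'); p2=dict(p,T=np.load('w2T.npy'))")
s=s.replace("def res(","hs2=[(0,229.7,170.9),(60,301.4,155.1),(90,332.2,175.1),(120,347.2,207.2)]\ndef res(")
s=s.replace(".5*(proj(t,cor)","proj(p2,[C+.064*scale(h[0],U,L) for h in hs2])-[h[1:] for h in hs2], proj(p2,C+.012*n+.064*scale(q[6],U,L))-[278.9,150.9], .5*(proj(t,cor)")
open('fit.py','w').write(s)
E
python3 fit.py; python3 - <<'E'
from fit import *
U,L,n=axes(q[3]); foot=q[:3]+q[4]*U+q[5]*L+.012*n
dd=scale(q[6],U,L)
T=frame(-n,np.cross(-n,dd),foot+.020*n); print(cmd(T,flip=False), T[:3,3].round(4))
E
```

```text
[5.77800e-01 9.50000e-03 7.74000e-02 1.33500e-01 1.60000e-03 1.00000e-03
 4.25811e+01]
[[0.6, 0.3], [-0.3, 0.5], [-1.7, -0.9], [1.1, -0.4]]
[[-0.3, 0.6], [-0.5, -0.3], [0.5, 0.1], [0.8, 0.4]]
[[0.2, 0.0]]
[[-0.9, -0.4], [-0.4, -0.9], [0.4, -0.2], [0.8, 0.2]]
[[-0.2, 1.0]]
[[-0.0, 0.0], [-0.1, -0.1]]
foot [0.5732 0.0099 0.0886]
[-0.0016  0.0015  0.0678  0.28   -0.14    0.13  ] [0.5632 0.0086 0.1059]
```

Call:
servo_tool --commands '[-0.001,0.001,0.04,0,0,0,0.06,-0.001,0.001,0.071,0,0,0,0.06,-0.001,0.001,0.071,0,0,0,0.06,-0.001,0.001,0.071,0,0,0,0.06,-0.001,0.001,0.071,0,0,0,0.015,-0.001,0.001,0.071,0,0,0,0.015,-0.001,0.001,0.071,0,0,0,0.015,-0.001,0.001,0.071,0,0,0,0.015]'

```text
time: 4.65
tool_pos: [0.5648, 0.0099, 0.1031]
ee_rot: [2.965, -0.499, 0.484]
wrist_force: [-4.8, 7.9, 5.2]
width: 0.0236
finger_force: 17.3
```

Call:
servo_tool --commands '[-0.001,0,0,0,0,8,0.015,-0.001,0,0,0,0,16,0.015,-0.001,0,0,0,0,24,0.015,-0.001,0,0,0,0,32,0.015,-0.001,0,0,0,0,40,0.015,-0.001,0,0,0,0,47.5,0.015,-0.001,0,0,0,0,47.5,0.015,-0.001,0,0,0,0,47.5,0.015]'

```text
time: 5.65
tool_pos: [0.565, 0.0072, 0.103]
ee_rot: [-2.865, -0.456, -0.455]
wrist_force: [1.0, -5.8, -1.5]
width: 0.0234
finger_force: 30.0
```

```bash
python3 - <<'E'
from h import *
p=snap('wrist'); o=robot.get_obs(); print(o['tool_pos'],o['ee_rot'],o['wrist_force'],o['wrist_torque'],o['width'],o['joint_positions'].round(2))
np.save('w3T.npy',p['T']);cv2.imwrite('pics/w3.png',p['img']); i=p['img'][0:290,110:450]; cv2.imwrite('pics/w3c.png',cv2.resize(i,None,fx=2,fy=2,interpolation=2))
E
```

```text
[0.56503092 0.00722971 0.10303954] [-2.86462778 -0.4558535  -0.45514379] [ 1.62176364 -5.39631138  0.04474828] [-0.77773842  0.06064224 -0.51933797] 0.02350901487868744 [-0.18 -0.18  1.95  0.19  0.87  1.7 ]
```

View pics/w3c.png

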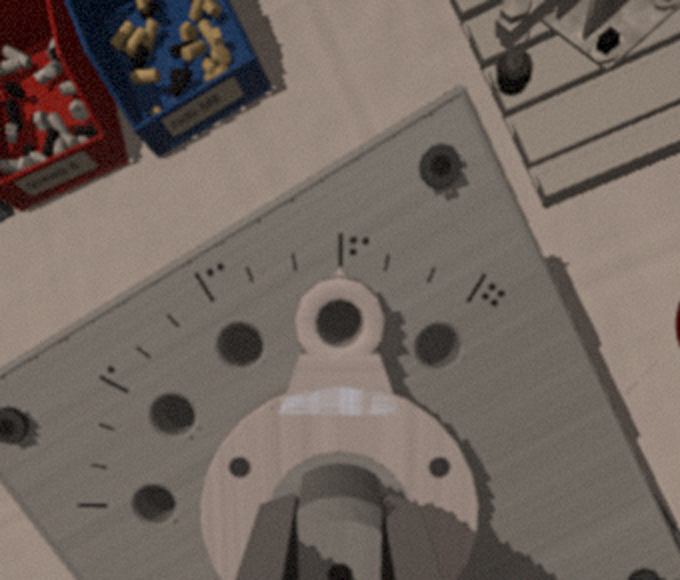

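The pointer at (340,272) stands on the long three-dot mark at (341,250), and the hole shows dark right through the eye. I'll release, back off along the axis, then work out the move to the rack.

Call:
servo_tool --commands '[0,0,0,0,0,0,0.06,0,0,0,0,0,0,0.06,0,0,0,0,0,0,0.06,0,0,-0.05,0,0,0,0.06,0,0,-0.1,0,0,0,0.06,0,0,-0.12,0,0,0,0.06,0,0,-0.12,0,0,0,0.06,0,0,-0.12,0,0,0,0.06]'

```text
time: 6.7
tool_pos: [0.504, 0.0018, 0.2047]
ee_rot: [-2.863, -0.45, -0.454]
wrist_force: [0.3, -0.5, -0.2]
width: 0.06
finger_force: 0.0
```

```bash
python3 - <<'E'
s=open('fit.py').read()
s=s.replace("def res(","p3=dict(p,T=np.load('w3T.npy')); hs3=[(0,186.3,250.8),(30,195.3,206.3),(60,229.8,171.3),(120,328.3,171.8)]\ndef res(")
s=s.replace(".5*(proj(t,cor)","proj(p3,[C+.064*scale(h[0],U,L) for h in hs3])-[h[1:] for h in hs3], proj(p3,C+.012*n+.064*scale(q[7],U,L))-[278.8,160.3], .5*(proj(t,cor)")
s=s.replace("0,0,40]","0,0,40,90]").replace(".1,30]",".1,30,30]")
open('fit.py','w').write(s)
E
python3 fit.py
python3 - <<'E'
from h import *
p=snap('wrist'); np.save('w4T.npy',p['T']); cv2.imwrite('pics/w4.png',p['img'])
x=np.array([.31,.95,0]); T=frame([0,0,-1],np.cross([0,0,-1],x),[.49,.28,.28]); print(cmd(T,flip=False),robot.get_obs()['tool_pos'])
E
```

```text
[5.78300e-01 9.60000e-03 7.62000e-02 1.32300e-01 1.50000e-03 7.00000e-04
 4.22828e+01 9.01791e+01]
[[1.1, 0.4], [-0.5, 0.8], [-2.1, -1.2], [1.3, -0.9]]
[[0.3, 0.7], [-0.1, -0.0], [0.7, 0.3], [0.9, 0.6]]
[[0.4, 0.3]]
[[-0.3, -0.2], [-0.2, -0.5], [0.4, 0.0], [0.8, 0.3]]
[[-0.2, 1.3]]
[[-0.6, 0.5], [-0.4, 0.2], [-1.1, -0.0], [-0.3, -0.3]]
[[0.0, -0.5]]
[[-0.0, -0.0], [-0.1, -0.2]]
foot [0.5736 0.0096 0.0873]
[-8.830e-02 -2.693e-01 -5.490e-02  1.006e+01 -3.205e+01 -9.191e+01] [0.50399744 0.00181255 0.20410943]
```

Call:
servo_tool --commands '[-0.088,-0.269,-0.055,10,-32,-92,0.06,-0.088,-0.269,-0.055,10,-32,-92,0.06,-0.088,-0.269,-0.055,10,-32,-92,0.06,-0.088,-0.269,-0.055,10,-32,-92,0.06,-0.088,-0.269,-0.055,10,-32,-92,0.06,-0.088,-0.269,-0.055,10,-32,-92,0.06,-0.088,-0.269,-0.055,10,-32,-92,0.06,-0.088,-0.269,-0.055,10,-32,-92,0.06,-0.088,-0.269,-0.055,10,-32,-92,0.06,-0.088,-0.269,-0.055,10,-32,-92,0.06]'

```text
time: 8.1
tool_pos: [0.4908, 0.2801, 0.2798]
ee_rot: [3.139, 0.002, 1.256]
wrist_force: [0.9, 0.8, -0.0]
width: 0.0598
finger_force: 0.0
```

Call:
servo_tool --commands '[0,0,0,0,0,0,0.06,0,0,0,0,0,0,0.06,0,0,0,0,0,0,0.06]'

```text
time: 8.48
tool_pos: [0.4901, 0.2791, 0.2823]
ee_rot: [3.136, -0.0, 1.255]
wrist_force: [0.4, 0.3, -0.1]
width: 0.06
finger_force: 0.0
```

```bash
python3 - <<'E'
from h import *
o=robot.get_obs(); print(o['tool_pos'],o['ee_rot'],o['qvel'].round(3))
p=snap('wrist'); np.save('w5T.npy',p['T']); cv2.imwrite('pics/w5.png',p['img'])
for k in ['index_pin','stout_pin','pin_rack']:
    print(k,[(round(d['conf'],2),np.round(d['box']).tolist(),np.argwhere(d['region']).mean(0)[::-1].round(1).tolist()) for d in spotter.trace(k,p)])
print(proj(p,[[.502,.317,.118],[.478,.243,.118]]))
i=p['img'][80:300,150:430]; cv2.imwrite('pics/w5c.png',cv2.resize(i,None,fx=2.7,fy=2.7,interpolation=2))
E
```

```text
[0.49011625 0.27914793 0.28234337] [ 3.13614415e+00 -4.54749204e-04  1.25543716e+00] [ 0.002  0.    -0.004 -0.001 -0.001 -0.003]
index_pin [(0.63, [269.0, 144.0, 20.0, 22.0], [279.4, 154.8])]
stout_pin [(0.88, [268.0, 213.0, 21.0, 29.0], [280.6, 226.3])]
pin_rack [(0.65, [256.0, 131.0, 46.0, 111.0], [279.5, 182.1]), (0.35, [266.0, 144.0, 23.0, 24.0], [279.2, 155.2])]
[[276.8528744  165.71463234]
 [277.08550078 234.05514237]]
```

View pics/w5c.png

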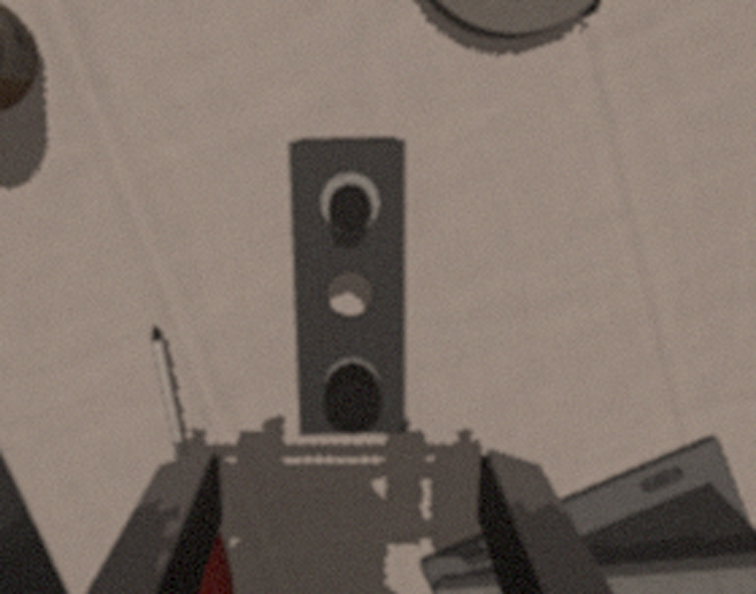

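The upper pin at full-image (279,155) has a thin handle with a wide collar ring showing, so it is the slender one. The pin at (281,226) has a handle nearly as wide as its collar, so it is the stout one and stays. I'll take a second view closer, above the slender pin.

```bash
python3 - <<'E'
from h import *
p=snap('wrist'); c=onz(p,(279.3,154.9),.084); print(c)
T=T_tool(); T=frame([0,0,-1],T[:3,1],[c[0],c[1],.2]); print(cmd(T,flip=False))
E
```

```text
[0.50735753 0.32412936 0.084     ]
[ 0.0479  0.002   0.0822  0.29   -0.01    0.    ]
```

Call:
servo_tool --commands '[0.048,0.002,0.06,0.3,0,0,0.06,0.048,0.002,0.07,0.3,0,0,0.06,0.048,0.002,0.07,0.3,0,0,0.06,0.048,0.002,0.07,0.3,0,0,0.06,0.048,0.002,0.07,0.3,0,0,0.06]'

```text
time: 9.35
tool_pos: [0.5081, 0.3242, 0.2143]
ee_rot: [3.139, -0.002, 1.256]
wrist_force: [0.9, -0.4, 0.1]
width: 0.0599
finger_force: 0.0
```

```bash
python3 - <<'E'
from h import *
o=robot.get_obs(); print(o['tool_pos'],o['ee_rot'],o['qvel'].round(3))
p=snap('wrist'); np.save('w6T.npy',p['T']); cv2.imwrite('pics/w6.png',p['img'])
for k in ['index_pin','stout_pin']:
    print(k,[(round(d['conf'],2),np.round(d['box']).tolist(),np.argwhere(d['region']).mean(0)[::-1].round(1).tolist()) for d in spotter.trace(k,p)])
c=np.array([.5074,.3241,0]); print(proj(p,[c+[0,0,.084],c+[0,0,.118]]))
i=p['img'][130:270,200:360]; cv2.imwrite('pics/w6c.png',cv2.resize(i,None,fx=4,fy=4,interpolation=2))
E
```

```text
[0.50807068 0.32423009 0.21430569] [ 3.13927122e+00 -2.45354048e-03  1.25579151e+00] [-0.     0.001  0.004  0.001 -0.001  0.002]
index_pin [(0.83, [264.0, 198.0, 27.0, 32.0], [277.2, 213.2])]
stout_pin [(0.65, [265.0, 276.0, 24.0, 40.0], [278.4, 293.2])]
[[277.14718754 210.26299738]
 [277.0301682  220.17578294]]
```

View pics/w6c.png

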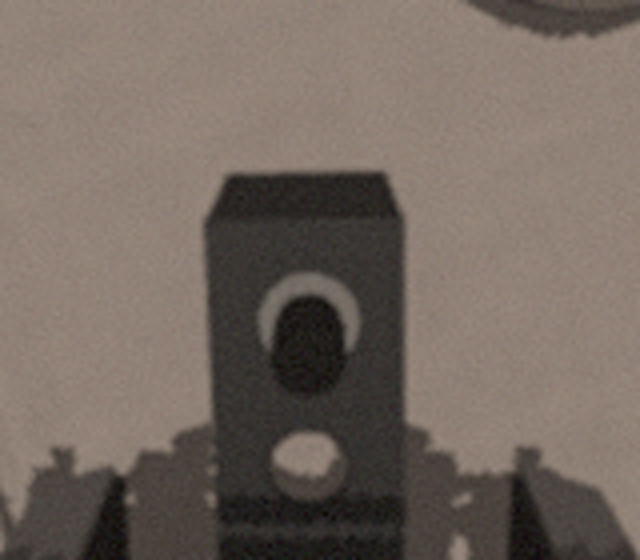

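The collar's centre is at px (277.1,210.2), exactly as predicted for z = 0.084, so the height is confirmed. I'll grasp the handle above the collar and lift.

Call:
servo_tool --commands '[0,-0.001,0.06,0,0,0,0.05,0,-0.001,0.1,0,0,0,0.05,0,-0.001,0.115,0,0,0,0.05,0,-0.001,0.115,0,0,0,0.05,0,-0.001,0.115,0,0,0,0.05,0,-0.001,0.115,0,0,0,0.01,0,-0.001,0.115,0,0,0,0.01,0,-0.001,0.115,0,0,0,0.01,0,-0.001,0.115,0,0,0,0.01]'

```text
time: 10.62
tool_pos: [0.5064, 0.3247, 0.0972]
ee_rot: [-3.141, -0.0, 1.256]
wrist_force: [0.8, -0.3, 0.3]
width: 0.0163
finger_force: 30.0
```

Call:
servo_tool --commands '[0,0,-0.03,0,0,0,0.01,0,0,-0.06,0,0,0,0.01,0,0,-0.1,0,0,0,0.01,0,0,-0.14,0,0,0,0.01,0,0,-0.14,0,0,0,0.01]'

```text
time: 11.25
tool_pos: [0.508, 0.3254, 0.2413]
ee_rot: [3.136, -0.006, 1.256]
wrist_force: [-0.8, 0.0, -0.6]
width: 0.0159
finger_force: 30.0
```

```bash
cat > eye.py <<'E'
from fit import *
U,L,n=axes(q[3]); foot=q[:3]+q[4]*U+q[5]*L+.012*n; dd=scale(90,U,L); eye=foot+.064*dd
E
python3 - <<'E'
from eye import *
o=robot.get_obs(); print(o['tool_pos'],o['width'],o['wrist_force'],'eye',eye.round(4),'n',n.round(3))
# also with text's height (face centre .074)
for g in (.06,.02):
  T=frame(-n,np.cross(-n,dd),eye+(.0772+g)*n); print(cmd(T),T[:3,3])
E
```

```text
[0.50622764 0.32453138 0.23608951] 0.01620708407505988 [-0.58325046  0.04247384 -0.39717978] eye [ 0.6254 -0.0158  0.115 ] n [-0.496 -0.066  0.866]
[-3.164e-01  1.567e-01  2.300e-03 -3.153e+01 -9.740e+00 -8.346e+01] [ 0.55738399 -0.02481328  0.23385402]
[-3.077e-01  1.748e-01  3.690e-02 -3.153e+01 -9.740e+00 -8.346e+01] [ 0.57720924 -0.02217517  0.19921301]
```

Call:
servo_tool --commands '[-0.316,0.157,0.002,-31.5,-9.7,-83.5,0.01,-0.316,0.157,0.002,-31.5,-9.7,-83.5,0.01,-0.316,0.157,0.002,-31.5,-9.7,-83.5,0.01,-0.316,0.157,0.002,-31.5,-9.7,-83.5,0.01,-0.316,0.157,0.002,-31.5,-9.7,-83.5,0.01,-0.316,0.157,0.002,-31.5,-9.7,-83.5,0.01,-0.316,0.157,0.002,-31.5,-9.7,-83.5,0.01,-0.316,0.157,0.002,-31.5,-9.7,-83.5,0.01,-0.316,0.157,0.002,-31.5,-9.7,-83.5,0.01,-0.316,0.157,0.002,-31.5,-9.7,-83.5,0.01]'

```text
time: 12.6
tool_pos: [0.5561, -0.0249, 0.2311]
ee_rot: [2.861, 0.441, 2.683]
wrist_force: [0.2, 0.3, -0.8]
width: 0.0163
finger_force: 30.0
```

Call:
servo_tool --commands '[0,0,0,0,0,0,0.01,0,0,0,0,0,0,0.01,0,0,0,0,0,0,0.01]'

```text
time: 12.98
tool_pos: [0.5582, -0.0241, 0.2349]
ee_rot: [2.86, 0.447, 2.687]
wrist_force: [-0.6, 0.2, -1.7]
width: 0.0162
finger_force: 30.0
```

```bash
python3 - <<'E'
from eye import *
o=robot.get_obs(); print(o['tool_pos'],o['width'],o['wrist_force'],o['joint_positions'].round(2))
p=snap('wrist'); np.save('w7T.npy',p['T']); cv2.imwrite('pics/w7.png',p['img'])
T=T_tool(); tip=T[:3,3]+.0772*T[:3,2]; print('tip-eye in U,L,n',[( (tip-eye)@a).round(4) for a in (U,L,n)])
print('proj tip, eye',proj(p,[tip,eye]).round(1).tolist(),'holes 60,120',proj(p,[foot-.012*n+.064*scale(a,U,L) for a in (60,120)]).round(1).tolist())
for g in (.02,.005): print(cmd(frame(-n,np.cross(-n,dd),eye+(.0772+g)*n)))
i=p['img'][80:270,150:410]; cv2.imwrite('pics/w7c.png',cv2.resize(i,None,fx=3,fy=3,interpolation=2))
E
```

```text
[ 0.55815009 -0.02417306  0.23503178] 0.016579497175303663 [-0.32700073 -0.01483645 -0.77697652] [-0.26 -0.27  1.75  0.21  1.18 -1.48]
tip-eye in U,L,n [np.float64(0.0014), np.float64(0.0006), np.float64(0.0606)]
proj tip, eye [[278.4, 224.7], [277.3, 205.5]] holes 60,120 [[307.7, 194.8], [246.9, 194.8]]
[ 0.0009 -0.0011  0.0406  0.06   -0.02    0.03  ]
[ 0.0009 -0.0012  0.0556  0.06   -0.02    0.03  ]
```

View pics/w7c.png

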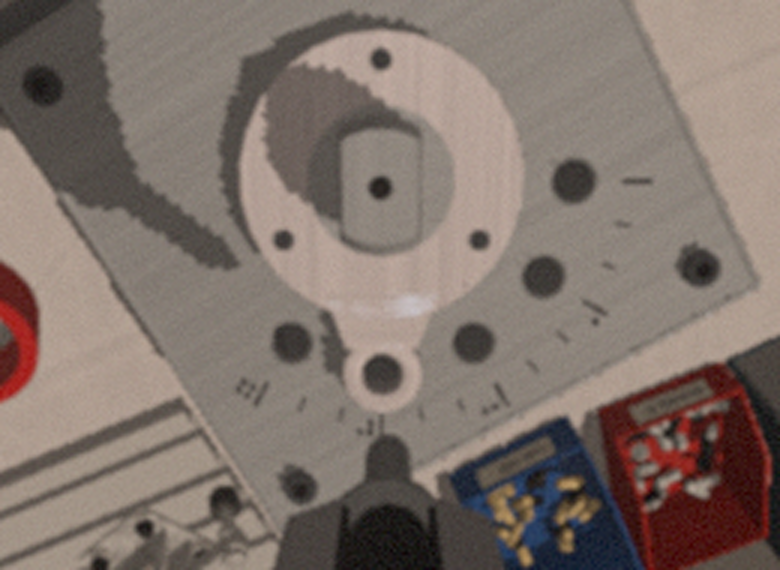

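The pin tip is at crop (390,437), with the eye at (381,373) in front of it. The 60° and 120° holes are within 1 px of prediction. I'll move to about 15 mm above the eye and measure the offset between tip and eye numerically.

Call:
servo_tool --commands '[0.001,-0.001,0.02,0,0,0,0.01,0.001,-0.001,0.045,0,0,0,0.01,0.001,-0.001,0.045,0,0,0,0.01,0.001,-0.001,0.045,0,0,0,0.01,0.001,-0.001,0.045,0,0,0,0.01]'

```text
time: 13.75
tool_pos: [0.5796, -0.0221, 0.197]
ee_rot: [2.859, 0.45, 2.686]
wrist_force: [0.4, -0.1, -1.9]
width: 0.0164
finger_force: 30.0
```

```bash
python3 - <<'E'
from eye import *
p8=snap('wrist'); np.save('w8T.npy',p8['T']); cv2.imwrite('pics/w8.png',p8['img'])
T=T_tool(); tip=T[:3,3]+.0772*T[:3,2]; print('tip-eye',[( (tip-eye)@a).round(4) for a in (U,L,n)])
def P(k): return dict(p8,T=np.load(f'w{k}T.npy'),img=cv2.imread(f'pics/w{k}.png'))
def blob(im,c,r=9):
    g=cv2.cvtColor(im,6).astype(float); c=np.round(c).astype(int); y,x=np.mgrid[c[1]-r:c[1]+r+1,c[0]-r:c[0]+r+1]; w=g[y,x]
    b=(w<(w.min()+np.percentile(w,90))/2).astype(np.uint8); n,l,s,ce=cv2.connectedComponentsWithStats(b,connectivity=4); k=l[r,r]
    return ce[k]+c-r, s[k].tolist() if k else None
obs=[]
for k in (3,4,7):
    v=P(k); e=proj(v,eye)[0]; b,s=blob(v['img'],e); print(k,e.round(1),b.round(1),s); obs.append((v,b))
E3=tri(obs); print('tri eye',E3.round(4),'d U,L,n',[((E3-eye)@a).round(4) for a in (U,L,n)])
print('w8 proj tip,eye,tri',proj(p8,[tip,eye,E3]).round(1).tolist())
g=cv2.cvtColor(p8['img'],6)
for y in range(190,240,3): print(y,g[y,258:300].tolist())
E
```

```text
tip-eye [np.float64(0.0006), np.float64(-0.0002), np.float64(0.0165)]
3 [278.5 159.8] [279.  159.2] [0, 0, 19, 18, 263]
4 [279.6 142.8] [279.8 143.3] [2, 3, 14, 14, 155]
7 [277.3 205.5] [277.  204.3] [3, 1, 13, 13, 135]
tri eye [ 0.627  -0.0156  0.1114] d U,L,n [np.float64(-0.0004), np.float64(-0.0), np.float64(-0.004)]
w8 proj tip,eye,tri [[278.3, 224.4], [278.2, 217.9], [277.9, 216.3]]
190 [191, 202, 201, 197, 193, 202, 198, 199, 192, 187, 183, 171, 172, 170, 168, 165, 170, 169, 167, 172, 175, 178, 176, 176, 178, 173, 173, 173, 170, 169, 174, 177, 174, 182, 186, 178, 180, 187, 201, 197, 185, 174]
193 [131, 164, 175, 186, 187, 191, 188, 185, 189, 193, 180, 180, 181, 176, 173, 174, 170, 174, 170, 178, 183, 178, 184, 184, 186, 178, 188, 179, 179, 171, 173, 178, 179, 175, 180, 176, 179, 175, 169, 154, 141, 142]
196 [81, 108, 146, 170, 170, 165, 165, 164, 169, 169, 169, 168, 168, 166, 168, 167, 167, 167, 171, 175, 171, 168, 172, 168, 164, 169, 166, 168, 168, 167, 167, 168, 167, 167, 170, 170, 170, 161, 147, 138, 138, 139]
199 [85, 78, 100, 140, 162, 169, 168, 168, 170, 168, 171, 171, 17
[... 2084 characters left out ...]
62, 63, 64, 62, 64, 61, 66, 66, 91, 114, 130, 127, 125, 132, 129, 117, 113, 130, 133, 135, 135, 140, 135]
232 [129, 134, 124, 107, 95, 115, 131, 130, 132, 133, 131, 133, 130, 112, 76, 58, 62, 59, 62, 56, 63, 63, 62, 61, 58, 67, 64, 72, 92, 120, 133, 140, 132, 133, 116, 97, 119, 139, 134, 132, 133, 133]
235 [132, 130, 131, 132, 133, 134, 129, 132, 134, 135, 133, 136, 131, 116, 74, 61, 55, 59, 56, 60, 65, 57, 57, 61, 56, 65, 65, 67, 90, 117, 135, 137, 136, 133, 133, 128, 131, 132, 134, 139, 131, 134]
238 [136, 132, 135, 130, 132, 138, 139, 132, 132, 134, 106, 81, 86, 84, 62, 61, 57, 53, 60, 59, 61, 60, 61, 56, 58, 64, 60, 71, 81, 109, 136, 137, 132, 128, 135, 133, 134, 135, 136, 131, 128, 132]
```

In tool axes, the tip is off the eye by about −2.5 mm in x and +1 mm in y, and the gap is about 20 mm. I'll correct that and enter gently.

Call:
servo_tool --commands '[0.0025,-0.001,0.004,0,0,0,0.01,0.0025,-0.001,0.01,0,0,0,0.01,0.0025,-0.001,0.016,0,0,0,0.01,0.0025,-0.001,0.021,0,0,0,0.01,0.0025,-0.001,0.025,0,0,0,0.01,0.0025,-0.001,0.028,0,0,0,0.01,0.0025,-0.001,0.028,0,0,0,0.01,0.0025,-0.001,0.028,0,0,0,0.01]'

```text
time: 14.9
tool_pos: [0.5908, -0.02, 0.1699]
ee_rot: [2.86, 0.448, 2.686]
wrist_force: [-0.6, -0.2, -0.6]
width: 0.0163
finger_force: 30.0
```

```bash
python3 - <<'E'
from eye import *
p=snap('wrist'); cv2.imwrite('pics/w9.png',p['img']); o=robot.get_obs(); T=T_tool(); print(T[:3,3],'force tool',T[:3,:3].T@o['wrist_force'],o['width'])
tip=T[:3,3]+.0772*T[:3,2]; E=eye-.0035*n; print('tip-eye tool',T[:3,:3].T@(tip-E), proj(p,E))
g=cv2.cvtColor(p['img'],6)
for y in range(200,240,3): print(y,g[y,258:300].tolist())
E
```

```text
[ 0.59079593 -0.02005125  0.17002274] force tool [ 0.40772765 -0.25752933  1.62070275] 0.01652910017310775
tip-eye tool [ 0.00247466 -0.00100899  0.00865222] [[279.62849802 230.76835628]]
200 [180, 176, 183, 187, 183, 182, 187, 184, 190, 187, 179, 169, 173, 178, 171, 173, 172, 174, 171, 168, 169, 170, 173, 176, 179, 181, 189, 189, 187, 196, 197, 193, 189, 190, 190, 186, 187, 179, 180, 171, 171, 173]
203 [175, 178, 185, 187, 185, 187, 188, 186, 184, 190, 181, 177, 183, 177, 177, 178, 181, 181, 173, 172, 174, 175, 173, 177, 178, 184, 183, 185, 188, 193, 197, 191, 192, 192, 191, 192, 190, 177, 176, 174, 171, 173]
206 [124, 158, 169, 170, 172, 174, 177, 178, 176, 177, 179, 180, 185, 187, 180, 180, 180, 179, 179, 184, 183, 187, 187, 186, 183, 191, 191, 190, 193, 188, 189, 188, 187, 187, 180, 179, 173, 178, 171, 174, 167, 168]
209 [86, 117, 154, 164, 173, 170, 175, 171, 170, 171, 173, 169, 172, 171, 175, 173, 169, 170, 172, 172, 172, 174, 167, 168, 169, 174, 170, 169, 170, 172, 166, 172, 169, 169, 168, 168, 171, 170, 168, 167, 168, 151]
212 [78, 79, 86, 90, 101, 108, 127, 153, 169, 171, 17
[... 1260 characters left out ...]
2, 67, 59, 60, 68, 68, 56, 70, 70, 68, 81, 122, 152, 162, 169, 173, 179, 182, 167, 148, 138, 134, 137]
233 [134, 134, 132, 122, 118, 137, 155, 163, 167, 169, 166, 141, 105, 76, 63, 59, 59, 61, 63, 61, 66, 61, 65, 60, 61, 64, 65, 62, 76, 97, 130, 156, 161, 163, 168, 179, 176, 169, 151, 134, 137, 134]
236 [133, 136, 133, 131, 133, 125, 139, 153, 163, 165, 172, 172, 171, 140, 78, 56, 58, 59, 63, 62, 71, 62, 66, 53, 60, 65, 59, 74, 90, 126, 158, 168, 168, 171, 172, 181, 166, 145, 134, 138, 139, 134]
239 [141, 131, 137, 134, 139, 137, 137, 145, 158, 165, 169, 163, 148, 117, 72, 60, 60, 62, 62, 69, 62, 68, 66, 69, 68, 63, 60, 63, 84, 122, 157, 171, 172, 179, 177, 160, 142, 137, 136, 132, 135, 134]
```

The tip is inside the eye with no contact force. I'll continue downward and blend the lateral offset out.

Call:
servo_tool --commands '[0,0,0.006,0,0,0,0.01,-0.0003,0.0001,0.012,0,0,0,0.01,-0.0006,0.0002,0.018,0,0,0,0.01,-0.0009,0.0003,0.024,0,0,0,0.01,-0.0012,0.0004,0.03,0,0,0,0.01,-0.0015,0.0005,0.036,0,0,0,0.01,-0.0015,0.0006,0.042,0,0,0,0.01,-0.0015,0.0006,0.042,0,0,0,0.01]'

```text
time: 16.05
tool_pos: [0.6128, -0.0171, 0.1334]
ee_rot: [2.86, 0.446, 2.686]
wrist_force: [-0.3, 0.1, -1.7]
width: 0.0162
finger_force: 30.0
```

Call:
servo_tool --commands '[0,0,0.003,0,0,0,0.01,0,0,0.005,0,0,0,0.01,0,0,0.007,0,0,0,0.01,0,0,0.008,0,0,0,0.01,0,0,0.009,0,0,0,0.01,0,0,0.009,0,0,0,0.01]'

```text
time: 16.8
tool_pos: [0.6155, -0.017, 0.1275]
ee_rot: [2.863, 0.445, 2.689]
wrist_force: [-17.2, -1.9, 11.6]
width: 0.0165
finger_force: 30.0
```

```bash
python3 - <<'E'
from eye import *
o=robot.get_obs(); T=T_tool(); print(T[:3,3],'force tool',T[:3,:3].T@o['wrist_force'],o['width'])
tip=T[:3,3]+.0772*T[:3,2]; E=eye-.0035*n; print('tip-eye tool',T[:3,:3].T@(tip-E))
E
```

```text
[ 0.61549913 -0.01696812  0.12747789] force tool [  8.05231342  -3.94618453 -17.65205587] 0.0161971608585049
tip-eye tool [ 0.0021997  -0.00112206  0.05795366]
```

Call:
servo_tool --commands '[-0.001,0.0005,0.001,0,0,0,0.01,-0.001,0.0005,0.002,0,0,0,0.01,-0.001,0.0005,0.003,0,0,0,0.01,-0.001,0.0005,0.003,0,0,0,0.01]'

```text
time: 17.4
tool_pos: [0.6174, -0.0166, 0.1277]
ee_rot: [2.863, 0.446, 2.69]
wrist_force: [-29.5, -0.8, 22.2]
width: 0.0164
finger_force: 30.0
```

```bash
python3 - <<'E'
from eye import *
o=robot.get_obs(); T=T_tool(); print(T[:3,3],'force tool',T[:3,:3].T@o['wrist_force'],o['width'])
tip=T[:3,3]+.0772*T[:3,2]; E=eye-.0035*n; print('tip-eye tool',T[:3,:3].T@(tip-E))
E
```

```text
[ 0.617448   -0.01655775  0.12773478] force tool [ 13.76731981  -4.46902104 -33.80368383] 0.01651806256840918
tip-eye tool [ 6.63251509e-04 -6.38116786e-05  5.87178923e-02]
```

The pin stops firmly at about 58 mm nominal depth with over 30 N. I'll release, back off, then check by pressing on the handle top with closed fingers.

Call:
servo_tool --commands '[0.001,0,-0.002,0,0,0,0.01,0.001,0,-0.002,0,0,0,0.05,0.001,0,-0.002,0,0,0,0.05,0.001,0,-0.002,0,0,0,0.05,0.001,0,-0.03,0,0,0,0.05,0.001,0,-0.06,0,0,0,0,0.001,0,-0.06,0,0,0,0,0.001,0,-0.06,0,0,0,0,0.001,0,-0.06,0,0,0,0]'

```text
time: 18.62
tool_pos: [0.5889, -0.0198, 0.1737]
ee_rot: [2.861, 0.445, 2.687]
wrist_force: [0.0, -0.1, 0.5]
width: 0.0132
finger_force: 0.0
```

```bash
python3 - <<'E'
from eye import *
p=snap('wrist'); np.save('w10T.npy',p['T']); cv2.imwrite('pics/w10.png',p['img']); T=T_tool(); o=robot.get_obs(); print(T[:3,3],o['wrist_force'])
E=eye-.0025*n
for k in ('index_pin','lug_eye'):
    print(k,[(round(d['conf'],2),np.round(d['box']).tolist(),np.argwhere(d['region']).mean(0)[::-1].round(1).tolist()) for d in spotter.trace(k,p)])
top=E+.038*n; print('proj collar, top',proj(p,[E+.004*n,top]).round(1).tolist())
c=cmd(frame(T[:3,2],T[:3,1],top+.011*n),flip=False); print('tips onto handle top:',c)
# pin angle on scale from collar, corner check of holes 60,120
print(proj(p,[foot-.014*n+.064*scale(a,U,L) for a in (60,120)]).round(1).tolist())
E
```

```text
[ 0.58907721 -0.01986195  0.17443744] [-0.1762203   1.08297033  0.13586178]
index_pin [(0.76, [260.0, 217.0, 34.0, 40.0], [276.8, 233.0])]
lug_eye [(0.82, [215.0, 85.0, 122.0, 151.0], [278.5, 148.0])]
proj collar, top [[278.9, 231.0], [278.9, 246.8]]
tips onto handle top: [-0.0016  0.0002  0.0237  0.01    0.06    0.    ]
[[316.5, 215.5], [241.2, 215.5]]
```

Call:
servo_tool --commands '[-0.0016,0,0.015,0,0,0,0,-0.0016,0,0.02,0,0,0,0,-0.0016,0,0.022,0,0,0,0,-0.0016,0,0.024,0,0,0,0,-0.0016,0,0.025,0,0,0,0,-0.0016,0,0.025,0,0,0,0]'

```text
time: 19.62
tool_pos: [0.602, -0.0182, 0.1569]
ee_rot: [2.86, 0.447, 2.688]
wrist_force: [-12.6, 1.7, 10.4]
width: 0.0002
finger_force: 7.9
```

```bash
python3 - <<'E'
from eye import *
T=T_tool(); o=robot.get_obs(); print(T[:3,3],T[:3,:3].T@o['wrist_force'],o['width'], 'tips above fit-lug',((T[:3,3]+.011*T[:3,2]-eye)@n).round(4))
E
```

```text
[ 0.60198666 -0.01822255  0.1568847 ] [  6.52311105   0.06579996 -15.41918121] 0.00026717647527394264 tips above fit-lug 0.037
```

I'll measure the plate's height directly with a gentle touch near the lug, in the same tool attitude, to be sure the collar is seated.

Call:
servo_tool --commands '[0,0,-0.01,0,0,0,0,0.032,0,-0.01,0,0,0,0,0.032,0,-0.01,0,0,0,0,0.032,0,0.015,0,0,0,0,0.032,0,0.031,0,0,0,0,0.032,0,0.033,0,0,0,0,0.032,0,0.035,0,0,0,0,0.032,0,0.035,0,0,0,0]'

```text
time: 20.72
tool_pos: [0.5948, -0.0041, 0.1114]
ee_rot: [2.86, 0.449, 2.686]
wrist_force: [0.2, -0.1, -0.3]
width: 0.0005
finger_force: 0.0
```

```bash
python3 - <<'E'
from eye import *
T=T_tool(); o=robot.get_obs(); print(T[:3,3],T[:3,:3].T@o['wrist_force'],o['width'], 'tips rel fit-plate',((T[:3,3]+.011*T[:3,2]-eye)@n).round(4))
E
```

```text
[ 0.59470484 -0.00405597  0.11148615] [ 0.09447854  0.24377571 -1.37601704] 0.0004650994727432833 tips rel fit-plate 0.0004
```

Call:
servo_tool --commands '[0,0,0.001,0,0,0,0,0,0,0.002,0,0,0,0,0,0,0.003,0,0,0,0,0,0,0.004,0,0,0,0,0,0,0.005,0,0,0,0,0,0,0.005,0,0,0,0]'

```text
time: 21.58
tool_pos: [0.5956, -0.0036, 0.1101]
ee_rot: [2.861, 0.448, 2.689]
wrist_force: [-24.4, -1.4, 21.7]
width: 0.0003
finger_force: 15.7
```

```bash
python3 - <<'E'
from eye import *
T=T_tool(); o=robot.get_obs(); print(T[:3,3],T[:3,:3].T@o['wrist_force'],o['width'], 'tips rel fit-plate',((T[:3,3]+.011*T[:3,2]-eye)@n).round(4))
E
```

```text
[ 0.59565818 -0.00359644  0.11013032] [  9.1262836   -2.98104653 -31.55801491] 0.0006124663044939607 tips rel fit-plate -0.0013
```

The plate surface reads −1.3 mm on the same scale where the handle top read 37.0 mm. The top is therefore 38.3 mm above the plate against 38 nominal, so the collar is seated. Next I'll back off and go over the steel ring.

Call:
servo_tool --commands '[0,0,-0.03,0,0,0,0.02,0,0,-0.09,0,0,0,0.08,0,0,-0.13,0,0,0,0.08,0,0,-0.13,0,0,0,0.08]'

```text
time: 22.18
tool_pos: [0.5337, -0.0129, 0.2241]
ee_rot: [2.858, 0.457, 2.685]
wrist_force: [0.2, 0.0, 1.0]
width: 0.037
finger_force: 0.0
```

```bash
python3 - <<'E'
from h import *
T=frame([0,0,-1],[.6,-.8,0],[.515,-.25,.22]); print(T_tool()[:3,3],cmd(T,flip=False),cmd(frame([0,0,-1],-T[:3,1],T[:3,3]),flip=False))
t=snap('top'); print([(round(d['conf'],2),np.argwhere(d['region']).mean(0)[::-1].round(1).tolist(),t['img'][d['region']].mean(0).round().tolist()) for d in spotter.trace('ring_blank',t)])
print(robot.get_obs()['joint_positions'].round(2))
E
```

```text
[ 0.53365824 -0.01289938  0.22412508] [-7.7100e-02 -2.2400e-01 -2.1200e-02  3.6820e+01 -5.0000e-02  1.1739e+02] [-7.710e-02 -2.240e-01 -2.120e-02  4.000e-02  3.187e+01 -5.780e+01]
[(0.68, [361.8, 203.8], [103.0, 116.0, 129.0]), (0.66, [330.9, 176.2], [26.0, 30.0, 118.0]), (0.55, [384.5, 238.1], [13.0, 68.0, 141.0])]
[-0.25 -0.33  1.83  0.21  1.16 -1.47]
```

Call:
servo_tool --commands '[-0.077,-0.224,-0.02,36.8,0,117.4,0.08,-0.077,-0.224,-0.02,36.8,0,117.4,0.08,-0.077,-0.224,-0.02,36.8,0,117.4,0.08,-0.077,-0.224,-0.02,36.8,0,117.4,0.08,-0.077,-0.224,-0.02,36.8,0,117.4,0.08,-0.077,-0.224,-0.02,36.8,0,117.4,0.08,-0.077,-0.224,-0.02,36.8,0,117.4,0.08,-0.077,-0.224,-0.02,36.8,0,117.4,0.08,-0.077,-0.224,-0.02,36.8,0,117.4,0.08,-0.077,-0.224,-0.02,36.8,0,117.4,0.08]'

```text
time: 23.52
tool_pos: [0.5143, -0.2484, 0.2098]
ee_rot: [3.077, 0.014, 0.899]
wrist_force: [-0.2, -0.7, -0.3]
width: 0.0797
finger_force: 0.0
```

```bash
python3 - <<'E'
from h import *
T=frame([0,0,-1],[.6,-.8,0],[.515,-.25,.22]); print(T_tool()[:3,3],cmd(T,flip=False),robot.get_obs()['joint_positions'].round(2))
E
```

```text
[ 0.51429988 -0.24844239  0.20984308] [-9.000e-04  2.200e-03 -1.000e-02  3.780e+00  3.400e-01  1.467e+01] [-0.54  0.09  1.38 -0.02  1.61  0.13]
```

Call:
servo_tool --commands '[-0.001,0.002,-0.01,3.8,0.3,14.7,0.08,-0.001,0.002,-0.01,3.8,0.3,14.7,0.08,-0.001,0.002,-0.01,3.8,0.3,14.7,0.08,-0.001,0.002,-0.01,3.8,0.3,14.7,0.08]'

```text
time: 24.02
tool_pos: [0.5147, -0.2503, 0.2216]
ee_rot: [3.138, -0.0, 0.649]
wrist_force: [0.1, 0.5, -1.0]
width: 0.0795
finger_force: 0.0
```

```bash
cat > ring.py <<'E'
from h import *
T=T_tool(); p=snap('wrist'); cv2.imwrite('pics/r.png',p['img']); print(T[:3,3],robot.get_obs()['ee_rot'])
best=None
for d in spotter.trace('ring_blank',p):
    col=p['img'][d['region']].mean(0); c=(round(d['conf'],2),d['box'],col.round(),np.argwhere(d['region']).mean(0)[::-1].round(1)); print(c)
    if col.max()-col.min()<45 and best is None: best=d
m=best['region'].astype(np.uint8); cnt=max(cv2.findContours(m,0,1)[0],key=cv2.contourArea).reshape(-1,2).astype(float)
from scipy.optimize import least_squares
a=np.linspace(0,2*np.pi,180); 
def sil(xy,h=.028):
    P=np.r_[[[xy[0]+.031*np.cos(t),xy[1]+.031*np.sin(t),z] for z in (0,h) for t in a]]
    return cv2.convexHull(proj(p,P).astype(np.float32)).reshape(-1,1,2)
H=cv2.convexHull(cnt.astype(np.float32)).reshape(-1,2)
f=lambda xy:[cv2.pointPolygonTest(sil(xy),(float(u),float(v)),True) for u,v in H]
c0=onz(p,H.mean(0),.014)[:2]; s=least_squares(f,c0,diff_step=1e-3); print('ring',s.x.round(4),'rms px',np.sqrt((s.fun**2).mean()).round(2),'img',proj(p,[[*s.x,.028]]).round(1))
for z in (.08,.014): print(z,cmd(frame([0,0,-1],[.6,-.8,0],[*s.x,z]),T,flip=False))
E
python3 ring.py
```

```text
[ 0.51467686 -0.25032234  0.22158737] [ 3.13692279e+00 -8.44442281e-04  6.49074723e-01]
(0.96, [252.2, 256.0, 46.6, 47.4], array([23., 39., 73.]), array([275.5, 280. ]))
(0.69, [238.6, 61.1, 58.2, 61.9], array([ 34.,  39., 118.]), array([265.3,  89.4]))Traceback (most recent call last):
  File "ring.py", line 7, in <module>
    m=best['region'].astype(np.uint8); cnt=max(cv2.findContours(m,0,1)[0],key=cv2.contourArea).reshape(-1,2).astype(float)
      ~~~~^^^^^^^^^^
TypeError: 'NoneType' object is not subscriptable
```

```bash
python3 - <<'E'
from h import *
T=T_tool(); p=snap('wrist'); print(proj(p,[[.516,-.252,0],[.516,-.252,.028],[.547,-.252,.028]]).round(1).tolist())
for d in spotter.trace('ring_blank',p): print(d['conf'],d['box'],p['img'][d['region']].mean(0).round())
g=cv2.cvtColor(p['img'],6); print(cv2.HoughCircles(cv2.medianBlur(g,3),cv2.HOUGH_GRADIENT,1,15,param1=80,param2=18,minRadius=14,maxRadius=36))
i=p['img'][100:320,160:400]; cv2.imwrite('pics/rc.png',cv2.resize(i,None,fx=2.7,fy=2.7,interpolation=2))
E
```

```text
[[279.1, 191.5], [279.2, 196.2], [295.1, 175.8]]
0.84 [261.1, 165.1, 53.7, 54.7] [ 95. 106. 120.]
0.65 [250.3, 255.6, 50.2, 46.6] [21. 38. 72.]
0.57 [239.2, 63.0, 57.0, 61.4] [ 29.  33. 117.]
[[[284.5 194.5  19.9]
  [265.5  91.5  23.1]
  [444.5  84.5  34.3]
  [476.5 142.5  26.6]
  [274.5 277.5  24.6]
  [481.5  98.5  25.4]
  [100.5  13.5  34.3]
  [511.5  97.5  26.6]
  [273.5 104.5  26.4]
  [482.5 118.5  16.6]
  [499.5 152.5  14.9]]]
```

View pics/rc.png

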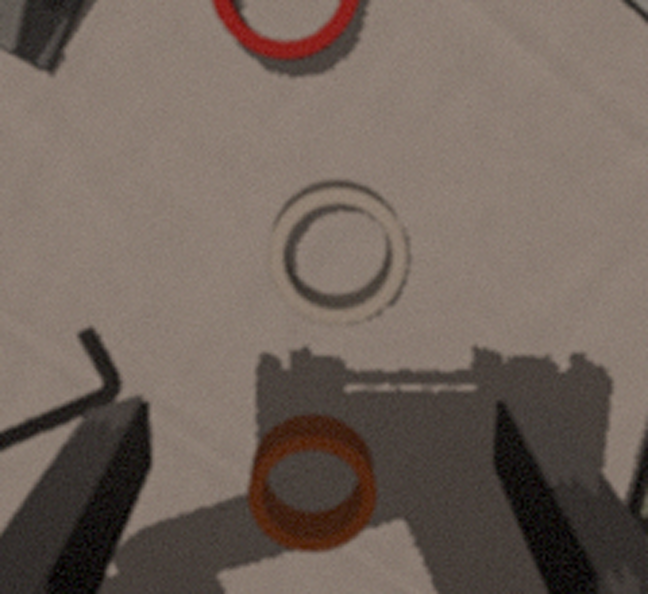

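In the crop, red is at (288,10), the grey steel ring at (340,252) and orange at (312,480). The grey one is the blank, since the task rules out red and orange. The hex key at (100,380) is clear of the fingers.

```bash
python3 ring.py; python3 - <<'E'
from h import *
p=snap('wrist'); print(onz(p,(285.6,193.8),.028))
E
```

```text
[ 0.51483237 -0.25045611  0.22336855] [ 3.13474407e+00 -1.69638795e-03  6.48357962e-01]
(0.81, [252.6, 255.6, 47.2, 48.9], array([20., 37., 72.]), array([275.3, 279.4]))
(0.78, [238.1, 59.7, 56.7, 60.8], array([ 33.,  37., 119.]), array([264.5,  89.3]))
(0.71, [259.9, 164.7, 53.3, 57.0], array([ 94., 106., 119.]), array([284.3, 194.6]))
ring [ 0.5207 -0.2568] rms px 0.46 img [[284.4 195.5]]
0.08 [ 0.0006  0.0077  0.1434  0.37   -0.09    0.29  ]
0.014 [ 0.0005  0.0072  0.2094  0.37   -0.09    0.29  ]
[ 0.52325048 -0.25688208  0.028     ]
```

Call:
servo_tool --commands '[0.001,0.007,0.05,0.3,0,0,0.085,0.001,0.007,0.1,0.3,0,0,0.085,0.001,0.007,0.1,0.3,0,0,0.085,0.001,0.007,0.1,0.3,0,0,0.085]'

```text
time: 24.88
tool_pos: [0.5215, -0.2567, 0.1259]
ee_rot: [3.137, -0.003, 0.648]
wrist_force: [0.0, -1.4, -0.2]
width: 0.0851
finger_force: 0.0
```

```bash
python3 ring.py; python3 - <<'E'
from h import *
p=snap('wrist'); print(onz(p,(285.6,193.8),.028))
g=cv2.cvtColor(p['img'],6); print(cv2.HoughCircles(cv2.medianBlur(g,3),cv2.HOUGH_GRADIENT,1,15,param1=80,param2=25,minRadius=20,maxRadius=45))
E
```

```text
[ 0.52147014 -0.25668566  0.1258816 ] [ 3.1351339  -0.00362886  0.64799065]
(0.87, [245.8, 179.0, 67.1, 72.7], array([ 86.,  96., 109.]), array([277.3, 219.1]))
(0.64, [236.5, 292.4, 61.5, 45.7], array([14., 33., 70.]), array([266.6, 313.4]))
(0.63, [210.6, 37.6, 79.3, 84.7], array([ 31.,  35., 113.]), array([247.3,  77. ]))
ring [ 0.5208 -0.2571] rms px 0.3 img [[277.6 220.8]]
0.08 [-0.0009 -0.0003  0.0459  0.25   -0.16    0.26  ]
0.014 [-0.0011 -0.0006  0.1119  0.25   -0.16    0.26  ]
[ 0.54568048 -0.24851476  0.028     ]
[[[275.5 219.5  33. ]
  [252.5  80.5  43.3]
  [258.5  97.5  32.2]]]
```

Call:
servo_tool --commands '[-0.001,-0.0005,0.05,0.2,-0.2,0,0.085,-0.001,-0.0005,0.09,0.2,-0.2,0,0.085,-0.001,-0.0005,0.111,0.2,-0.2,0,0.085,-0.001,-0.0005,0.111,0.2,-0.2,0,0.085,-0.001,-0.0005,0.111,0.2,-0.2,0,0.055,-0.001,-0.0005,0.111,0.2,-0.2,0,0.055,-0.001,-0.0005,0.111,0.2,-0.2,0,0.055,-0.001,-0.0005,0.111,0.2,-0.2,0,0.055]'

```text
time: 26.02
tool_pos: [0.5201, -0.2566, 0.0136]
ee_rot: [-3.141, 0.001, 0.648]
wrist_force: [-0.6, 0.0, 3.5]
width: 0.0613
finger_force: 30.0
```

Call:
servo_tool --commands '[0,0,0,0,0,0,0.055,0,0,0,0,0,0,0.055]'

```text
time: 26.28
tool_pos: [0.5201, -0.2566, 0.0136]
ee_rot: [-3.141, 0.001, 0.648]
wrist_force: [-0.9, 0.3, 5.3]
width: 0.0611
finger_force: 30.0
```

Call:
servo_tool --commands '[0,0,-0.04,0,0,0,0.055,0,0,-0.1,0,0,0,0.055,0,0,-0.16,0,0,0,0.055,0,0,-0.2,0,0,0,0.055,0,0,-0.2,0,0,0,0.055,0,0,-0.2,0,0,0,0.055]'

```text
time: 27.02
tool_pos: [0.5191, -0.2559, 0.2093]
ee_rot: [-3.135, 0.004, 0.648]
wrist_force: [-0.6, 0.0, -2.8]
width: 0.0611
finger_force: 30.0
```

```bash
python3 - <<'E'
from eye import *
f=foot-.0013*n; o=robot.get_obs(); print(o['tool_pos'],o['width'],o['wrist_force'])
for g in (.045,.02): print(cmd(frame(-n,np.cross(-n,dd),f+(.0136+.036+g)*n),flip=False))
E
```

```text
[ 0.51881997 -0.25565638  0.20851365] 0.061542654335512655 [ 0.44088631 -0.99273284 -2.48743906]
[ 1.633e-01 -2.011e-01  4.140e-02 -1.800e-01  3.184e+01  5.800e+01]
[ 0.1743 -0.1948  0.0629 -0.18   31.84   58.    ]
```

Call:
servo_tool --commands '[0.05,-0.06,0,0,8,15,0.055,0.1,-0.12,0.01,0,16,30,0.055,0.163,-0.201,0.041,0,31.8,58,0.055,0.163,-0.201,0.041,0,31.8,58,0.055,0.163,-0.201,0.041,0,31.8,58,0.055,0.163,-0.201,0.041,0,31.8,58,0.055,0.163,-0.201,0.041,0,31.8,58,0.055,0.163,-0.201,0.041,0,31.8,58,0.055,0.163,-0.201,0.041,0,31.8,58,0.055,0.163,-0.201,0.041,0,31.8,58,0.055]'

```text
time: 28.38
tool_pos: [0.5294, 0.0017, 0.172]
ee_rot: [-2.859, -0.453, -0.455]
wrist_force: [-0.2, 0.4, -2.7]
width: 0.0613
finger_force: 30.0
```

```bash
cat > place.py <<'E'
from eye import *
f=foot-.0013*n; o=robot.get_obs(); T=T_tool(); print(o['tool_pos'],o['width'],'F tool',(T[:3,:3].T@o['wrist_force']).round(1),'q6',o['joint_positions'][5].round(2))
print('tcp rel foot: x,y,(bottom above plate)',((T[:3,3]-f)@T[:3,0]).round(4),((T[:3,3]-f)@T[:3,1]).round(4),((T[:3,3]-f)@n-.0136).round(4))
for g in (.02,0): print(g,cmd(frame(-n,np.cross(-n,dd),f+(.0136+g)*n),flip=False))
E
python3 place.py; python3 - <<'E'
from eye import *
p=snap('wrist'); cv2.imwrite('pics/pl.png',p['img']); f=foot-.0013*n; E=f+.064*dd
print('pred collar/top',proj(p,[E+.004*n,E+.038*n]).round(1).tolist())
for k in ('index_pin','ring_blank','stout_pin'): print(k,[(round(d['conf'],2),np.round(d['box']).tolist()) for d in spotter.trace(k,p)])
E
```

```text
[0.52915775 0.0018449  0.17193394] 0.061707502929630904 F tool [-1.2  1.6  3.2] q6 1.69
tcp rel foot: x,y,(bottom above plate) 0.0042 -0.0002 0.0835
0.02 [-4.10e-03  1.00e-04  6.35e-02 -8.00e-02 -2.60e-01  9.00e-02]
0 [-4.10e-03  1.00e-04  8.35e-02 -8.00e-02 -2.60e-01  9.00e-02]
pred collar/top [[280.1, 153.7], [280.1, 157.7]]
index_pin [(0.6, [265.0, 142.0, 32.0, 31.0])]
ring_blank [(0.73, [226.0, 211.0, 108.0, 120.0]), (0.63, [414.0, 117.0, 73.0, 68.0]), (0.5, [231.0, 140.0, 99.0, 132.0])]
stout_pin []
```

Call:
servo_tool --commands '[-0.004,0,0.02,0,-0.2,0,0.055,-0.004,0,0.038,0,-0.2,0,0.055,-0.004,0,0.038,0,-0.2,0,0.055,-0.004,0,0.038,0,-0.2,0,0.055,-0.004,0,0.038,0,-0.2,0,0.055]'

```text
time: 29.4
tool_pos: [0.5449, 0.0061, 0.1385]
ee_rot: [-2.859, -0.451, -0.455]
wrist_force: [-0.1, -0.6, -2.6]
width: 0.0611
finger_force: 30.0
```

```bash
python3 place.py
```

```text
[0.54481273 0.00614838 0.13821682] 0.06136745781691595 F tool [-1.1  0.4  2.4] q6 1.69
tcp rel foot: x,y,(bottom above plate) 0.0003 -0.0006 0.0463
0.02 [-0.0002  0.0005  0.0263 -0.11   -0.15    0.1   ]
0 [-0.0003  0.0006  0.0463 -0.11   -0.15    0.1   ]
```

Call:
servo_tool --commands '[0,0.0005,0.006,0,0,0,0.055,0,0.0005,0.011,0,0,0,0.055,0,0.0005,0.015,0,0,0,0.055,0,0.0005,0.019,0,0,0,0.055,0,0.0005,0.022,0,0,0,0.055,0,0.0005,0.022,0,0,0,0.055]'

```text
time: 30.25
tool_pos: [0.5551, 0.0074, 0.1175]
ee_rot: [-2.86, -0.448, -0.454]
wrist_force: [-1.3, -0.3, -2.8]
width: 0.0615
finger_force: 30.0
```

```bash
python3 place.py
```

```text
[0.55502846 0.00733017 0.11766754] 0.0612481312656342 F tool [-2.2  1.2  2.9] q6 1.69
tcp rel foot: x,y,(bottom above plate) -0.001 0.0003 0.0233
0.02 [ 0.001  -0.0004  0.0033 -0.08   -0.01    0.09  ]
0 [ 0.001  -0.0003  0.0233 -0.08   -0.01    0.09  ]
```

The ring is over the arbor with no contact force. I'll lower it to the plate.

Call:
servo_tool --commands '[0.0005,0,0.005,0,0,0,0.055,0.0005,0,0.01,0,0,0,0.055,0.0005,0,0.015,0,0,0,0.055,0.0005,0,0.018,0,0,0,0.055,0.0005,0,0.021,0,0,0,0.055,0.0005,0,0.023,0,0,0,0.055,0.0005,0,0.024,0,0,0,0.055,0.0005,0,0.024,0,0,0,0.055]'

```text
time: 31.35
tool_pos: [0.5667, 0.0087, 0.0975]
ee_rot: [-2.861, -0.447, -0.453]
wrist_force: [-10.7, -2.0, 1.9]
width: 0.0611
finger_force: 30.0
```

```bash
python3 place.py
```

```text
[0.56673315 0.00872167 0.09747114] 0.06059955169773476 F tool [-7.7  4.5 -7.5] q6 1.69
tcp rel foot: x,y,(bottom above plate) -0.0008 0.0004 -0.0001
0.02 [ 0.0008 -0.0005 -0.0201 -0.05    0.05    0.11  ]
0 [ 8.0e-04 -4.0e-04 -1.0e-04 -5.0e-02  5.0e-02  1.1e-01]
```

Call:
servo_tool --commands '[0,0,0.0005,0,0,0,0.08,0,0,0.0005,0,0,0,0.08,0,0,0.0005,0,0,0,0.08,0,0,-0.03,0,0,0,0.08,0,0,-0.08,0,0,0,0.08,0,0,-0.13,0,0,0,0.08,0,0,-0.13,0,0,0,0.08,0,0,-0.13,0,0,0,0.08]'

```text
time: 32.45
tool_pos: [0.5031, -0.0, 0.2097]
ee_rot: [-2.859, -0.45, -0.455]
wrist_force: [-0.5, -0.0, -0.9]
width: 0.0801
finger_force: 0.0
```

```bash
python3 - <<'E'
from eye import *
f=foot-.0013*n; p=snap('wrist'); cv2.imwrite('pics/end.png',p['img']); print(robot.get_obs()['tool_pos'],robot.get_obs()['width'])
for k in ('ring_blank','index_pin','lug_eye'): print(k,[(round(d['conf'],2),np.round(d['box'],1).tolist(),p['img'][d['region']].mean(0).round().tolist()) for d in spotter.trace(k,p)])
a=np.linspace(0,2*np.pi,90)
for h in (0,.008):
    S=np.array([f+(z+h)*n+.031*(np.cos(t)*U+np.sin(t)*L) for z in (0,.028) for t in a]); b=proj(p,S); print('pred ring box, lifted',h,b.min(0).round(1),(b.max(0)-b.min(0)).round(1))
E=f+.064*dd; print('pred collar box',[ (lambda b:(b.min(0).round(1).tolist(),np.ptp(b,axis=0).round(1).tolist()))(proj(p,[E+z*n+r*(np.cos(t)*U+np.sin(t)*L) for z,r in ((0,.013),(.004,.013),(.038,.0085)) for t in a]))])
t=snap('top'); print([(k,np.round(spotter.trace(k,t)[0]['box']).tolist()) for k in ('screwdriver','hex_key','caliper','stout_pin') if spotter.trace(k,t)])
E
```

```text
[5.02584990e-01 2.33872579e-04 2.07648328e-01] 0.0802254095034659
ring_blank [(0.66, [400.0, 110.8, 60.3, 63.5], [19.0, 22.0, 99.0]), (0.63, [249.5, 181.2, 64.3, 67.4], [88.0, 99.0, 111.0])]
index_pin [(0.96, [267.8, 133.8, 24.5, 26.8], [51.0, 54.0, 59.0]), (0.49, [236.8, 128.3, 90.2, 120.1], [94.0, 101.0, 111.0])]
lug_eye [(0.9, [234.7, 128.2, 88.2, 119.2], [94.0, 101.0, 112.0])]
pred ring box, lifted 0 [246.2 176.9] [65.3 67.7]
pred ring box, lifted 0.008 [245.3 178.3] [67.1 69.5]
pred collar box [([265.5, 129.6], [26.9, 27.7])]
[('screwdriver', [171.0, 256.0, 70.0, 14.0]), ('hex_key', [324.0, 244.0, 24.0, 42.0]), ('caliper', [402.0, 151.0, 54.0, 70.0]), ('stout_pin', [171.0, 210.0, 10.0, 11.0])]
```

The ring, pin and lug all appear at their predicted seated sizes and relative positions, and the bystander tools are unmoved. Handing in.

```bash
python3 -c "
from bench import close_job; print(close_job())"
```

```text
the job is handed in; nothing more can be done
None
```

I handed the job in at about 33 s of the 72 s allowed: the plate is at the 90° mark, the slender pin is fully home through the lug eye, and the steel ring is over the arbor and, as far as the images show, flat on the plate; the stout pin and the other tools are as they were.

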